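Hold a test probe square on a sprung contact land

TASK

Take the test probe, the tallest of the three tools standing in the rack, and lower its tip through the window of the clamp frame on the tilted test stage, without touching the frame. Press the tip gently onto the middle of the round brass land with about 4 N, the probe standing square to the land's tilted face, and finish while still holding it there in the gripper, never letting go. Leave everything else where it is and never press hard.

Things in the scene. Friction and masses are not known exactly. Their poses are not given: they have to be found in the camera images.
- probe: Test probe, rigid, round, 90 g, 138 mm long, tip down in a rack hole (which one varies). Origin: centre of the tip's end; z runs from tip to cap. Along z: steel tip d 6 mm (0-14 mm), nose d 14 (to 45), flange d 28 (to 51), black barrel d 20 (to 128, grip here), steel cap d 14 (to 138). In the rack the flange rests on the rack's top, the tip 45 mm deep in a 17 mm hole: lift 50 mm to clear.
- rack: Grey plastic block fixed to the table, 70 x 220 x 55 mm high (x, y, z), origin at the centre of its underside, upright, turned about the vertical. Three vertical holes in a row along its y at -75, 0 and +75 mm. Its place (left or right of the robot) and yaw vary.
- driver: Bystander in the rack: driver with a thick black handle of 26 mm diameter that stands 60 mm above the rack's top (the probe stands 93 mm above it). Leave it.
- pen: Bystander in the rack: thin steel pick-up pen, 11 mm diameter above a flange, standing 63 mm above the rack's top. Leave it.
- stage: Aluminium stage fixed to the table: base 150 x 150 x 12 mm, origin at its underside's centre, uprights at y = +-62 mm, 98 mm high. Between them a tilted steel cradle carries land and frame. Tilt axis: along the stage's y, 85 mm above the table, through the untouched land's top centre. Place (left or right) and yaw vary; the land's face leans to the stage's -x, the robot's side.
- cradle (a joint): Tilt of the cradle (with land and clamp frame) about the stage's y axis, rad: 0 is level, positive turns the face's normal towards the stage's -x. Different at each start, 0.2 to 0.38; held by a stiff clamp, it does not move under light forces.
- land: The marked spot: round brass land, 14 mm diameter, 2 mm proud, in the middle of a white ceramic plate 50 x 50 mm (the small square brass lands beside it are not it). Origin at the centre of its top; z is the normal of its face, pointing up out of it, x and y as the clamp frame's. It moves with the sprung plate.
- nest (a joint): How far the sprung ceramic plate with the land is pressed in along the land's -z, m: 0 untouched, hard stop at 0.014. It starts to move at about 1.5 N and needs 0.4 N more per mm: about 2.5 N at 2.5 mm, 4 N at 6 mm, 6 N at 11 mm, 7 N at the hard stop.
- clamp: Dark steel clamp frame carried by the cradle, parallel to the land's face: outside 68 x 68 mm, square window 40 x 40 mm centred over the land, bars 7 mm thick, from 10 to 17 mm above the land's untouched face, four screw heads to 20 mm. Origin at the untouched land's top centre, axes as the land's. The probe must not touch it.
- tweezers: Bystander: black and steel tweezers, 125 mm long, 10 mm high, lying between rack and stage. Leave them.
- dish: Bystander: small glass dish, 80 mm diameter, 18 mm high. Leave it.
- jar: Bystander: amber jar, 52 mm diameter, 60 mm high. Leave it.
- weight: Bystander: brass weight, 36 mm diameter, 45 mm high. Leave it.
Mind the look-alikes: they are no part of the job. What is shaped like the probe but red is not meant.

How it is judged:
By the outcome, as a careful person would: the job done as asked, in the order asked, and still so for the second after the job is handed in, while the arm keeps its last pose, push and grip.
It also fails if it takes over 51 s, if anything falls off the work surface, if the arm or the gripper's body presses on something with over 40 N, if the wrist force passes 120 N, or if a joint passes its speed limit or range.

ROBOT

A 6-joint arm with a two-finger parallel gripper is mounted at the origin on the work surface. World frame = base frame: x ahead of the robot, y to its left, z up, the work surface at z = 0. Lengths are in m, angles in rad, forces in N, time in s.
With the tool pointing down it reaches from about 0.225 to 0.875 m from the base axis. Payload 3.4 kg.
Tool frame: the origin (TCP) lies between the finger pads; the fingertips stand bot.tip_extent ahead of it and the grasp point (between the pads) lies 11 mm behind it (bot.tip_extent is the distance from the TCP to the fingertips, in m); z points along the fingers, y is the line along which they close (so a half turn about z gives the same grasp; the last joint's range is limited). The gripper opens to 85 mm and grips with 20 to 120 N. Pads are 22 mm wide; open, the fingers measure 114 mm over their backs; the gripper's body (76 mm by 85 mm) begins 54 mm behind the grasp point. The pads swing forward as they close: fully open they stand 13 mm farther back than shut.
Start: joints at [1.142, 0.276, 1.505, -0, 1.361, -0.121], TCP at [0.174, 0.548, 0.239] pointing down, gripper open.
Joint ranges: [-2.89, 2.89], [-0.75, 2.08], [0.22, 2.7], [-1.18, 4.32], [0.11, 2.71], [-2.7, 2.7]. Speed limits (rad/s): [2.57, 2.57, 3.14, 3.14, 3.14, 3.14].

INTERFACE

Orientations are given as [roll, pitch, yaw] about the fixed x, y, z axes, in that order (R = Rz(yaw) Ry(pitch) Rx(roll)).
In Python, from workcell import bot gives the robot as it stands. The module is installed in compiled form; this text tells all that it offers.
- The arm moves only by the tool arm_command, never from a script. Its argument "moves" is a list of rows, each an object of numbers: "grip": the opening, from -1 (shut) to 1 (fully open), so that 0 is half open; "tx", "ty", "tz": the shift along the tool's x, y, z in mm; "roll": the turn about the tool's z in degrees. In form: [{"grip": .., "tx": .., "ty": .., "tz": .., "roll": ..}, ...]. A call has 1 to 12 rows; each row is the pose to reach, as a shift and turn from the pose commanded when the call began, along the tool's axes at that moment; what a row does not reach only later rows make up. A row lasts 1/8 s, in which the tool goes at most 62.5 mm and 10.7 degrees, less where a joint would pass 70% of its speed; a pose out of reach is approached as far as the arm can. A call with a gripper value outside its range is refused whole. The fingers move at their own pace and stop on an object; "grip_force" is the grip in N (left out, the last holds). Time passes only in rows, so rows that repeat a pose let the fingers close. It gives the time, the measured TCP pose, the force, the opening and the grip force at its end, in the units of the state.
- bot.read_state(): the state, without advancing time (a new reading comes with each control period).
- bot.capture(name): name is "side" or "top" or "wrist"; returns (picture, depth): 384x512x3 uint8, red, green, blue; 384x512 float32, m along the optical axis (not along the pixel's ray), 0 where there is no reading.
- bot.calibration(name): a dict with "fx", "fy", "cx", "cy" (pixels), "world_from_camera" (4x4, takes a point from camera to world coordinates); the wrist camera has in their place "T_tool_cam" (4x4, takes a point from camera to tool coordinates, whose origin is the TCP and whose axes are the flange's). Camera axes: x right, y down, z forward; pixel columns grow to the right and rows downward; lengths in m; the calibration is good to about 2 mm. A picture is of the moment at which its call begins: read the wrist's pose just before it. calibration takes no time and is no camera call.
- bot.job_done(): hands the job in; it is judged then, once.
The state is a dict: "clock": time; "joints": joint angles; "qd": joint speeds; "joint_efforts": joint torques, N m; "ee_pos": TCP position; "eef_rot": TCP orientation; "force": force on the tool from outside, world axes, zero at the start; "moment": the same for the moment, N m; "opening": finger opening in m; "grip_force": force on a finger pad.
Only numpy, scipy, OpenCV 4.12 (cv2) and the standard library are available. Lean on these libraries where they do the work, as an engineer would, in place of code of your own. Each camera call takes 0.05 s, during which the arm holds its last target. There are 200 camera calls.

## Working session

There is one attempt and no reset: what is moved stays moved. The work goes in short steps, Python scripts to look and compute and a tool call to move; the robot and the scene stay as the last step left them, time stands still between calls to the robot, and variables do not carry over. Pictures are saved under pics/ and viewed, at most 13 in all, crops included, and the job is handed in when it is done.

Besides the shell and the picture viewer there is one more tool, called after "Emit:" as name(argument=value, ...) on one line, values as JSON. arm_command: Moves the arm, as the interface text tells. Its arguments: {"type":"object","properties":{"moves":{"type":"array"},"grip_force":{"type":"number"}},"required":["moves"]}

```bash
mkdir -p pics
python3 - <<'E'
from workcell import bot
import numpy as np, cv2
s=bot.read_state();print(s, bot.tip_extent)
for n in ['side','top','wrist']:
    p,d=bot.capture(n);np.savez(f'{n}0.npz',p=p,d=d);cv2.imwrite(f'pics/{n}0.png',p[:,:,::-1])
    c=bot.calibration(n);print(n,{k:np.round(v,4).tolist() for k,v in c.items()})
a=cv2.imread('pics/side0.png');b=cv2.imread('pics/top0.png')
E
```

```text
{'clock': 0.0, 'joints': array([ 1.14203233e+00,  2.76591623e-01,  1.50615891e+00, -3.62759410e-05,
        1.36071199e+00, -1.20986833e-01]), 'qd': array([-0.00194743,  0.00023984, -0.00175973, -0.00040743,  0.00030221,
        0.00174167]), 'joint_efforts': array([ 9.45823231e-04, -4.16768432e+01, -2.45800620e+01, -3.15378547e-04,
        1.10488309e-02, -6.80987725e-06]), 'ee_pos': array([0.17397785, 0.5474887 , 0.23843136]), 'eef_rot': array([-3.13973218e+00, -1.90472497e-04,  2.83382291e+00]), 'force': array([ 0.41607413, -0.04128607, -0.37028401]), 'moment': array([-0.01025561, -0.04220583, -0.06180071]), 'grip_force': 0.0, 'opening': 0.08571738922651453} 0.008
side {'fx': 373.4247, 'fy': 373.4247, 'cx': 248.0845, 'cy': 189.0777, 'world_from_camera': [[-0.75, -0.432, 0.5009, 0.1894], [-0.661, 0.4642, -0.5896, 0.4352], [0.0222, -0.7733, -0.6337, 0.5408], [0.0, 0.0, 0.0, 1.0]]}
top {'fx': 371.8613, 'fy': 371.8613, 'cx': 254.3522, 'cy': 197.4244, 'world_from_camera': [[0.1439, -0.9692, 0.2001, 0.4123], [-0.9896, -0.14, 0.0335, -0.0147], [-0.0044, -0.2028, -0.9792, 0.8565], [0.0, 0.0, 0.0, 1.0]]}
wrist {'fx': 290.7374, 'fy': 290.7374, 'cx': 255.3613, 'cy': 193.1975, 'T_tool_cam': [[0.0001, -0.9588, -0.2842, 0.0722], [1.0, 0.0007, -0.0021, 0.0001], [0.0022, -0.2842, 0.9588, -0.134], [0.0, 0.0, 0.0, 1.0]]}
```

View pics/top0.png

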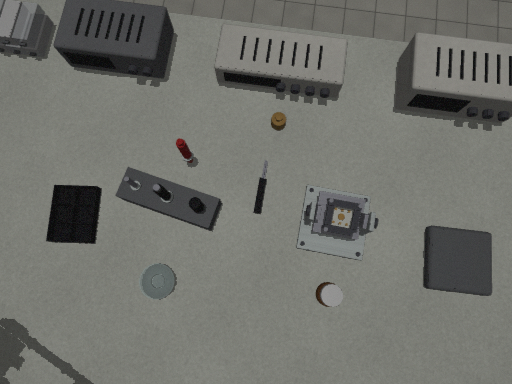

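View pics/side0.png

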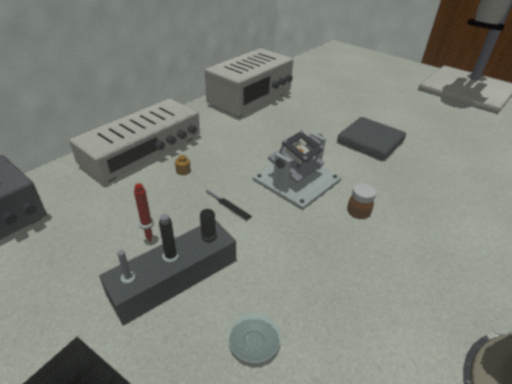

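The top view shows the probe in the middle rack hole, with its cap near (156,187) and its flange near (167,197). The driver is at (197,204) and the pen at (130,182). The stage sits around (335,222) with the brass land near (341,216), and a red look-alike is at (185,150). The side view agrees.

```bash
cat > h.py <<'E'
from workcell import bot
import numpy as np, cv2
from scipy.spatial.transform import Rotation as Ro
def Tcam(n,s=None):
    c=bot.calibration(n)
    if n!='wrist': return c,np.array(c['world_from_camera'])
    s=s or bot.read_state();T=np.eye(4);T[:3,:3]=Ro.from_euler('xyz',s['eef_rot']).as_matrix();T[:3,3]=s['ee_pos']
    return c,T@np.array(c['T_tool_cam'])
def ray(c,T,uv):
    uv=np.atleast_2d(np.asarray(uv,float))
    d=np.c_[(uv[:,0]-c['cx'])/c['fx'],(uv[:,1]-c['cy'])/c['fy'],np.ones(len(uv))]
    return T[:3,3],d@T[:3,:3].T
def onplane(c,T,uv,p0,n):
    o,d=ray(c,T,uv);n=np.asarray(n,float)
    return o+d*(((np.asarray(p0)-o)@n)/(d@n))[:,None]
def onz(c,T,uv,z): return onplane(c,T,uv,[0,0,z],[0,0,1])
def cloud(c,T,d):
    v,u=np.mgrid[:d.shape[0],:d.shape[1]];uv=np.c_[u.ravel(),v.ravel()]
    o,r=ray(c,T,uv);return (o+r*d.reshape(-1,1)).reshape(d.shape+(3,))
E
python3 - <<'E'
from h import *
z=np.load('top0.npz');c,T=Tcam('top')
P=cloud(c,T,z['d'])
# rack top by depth
m=(abs(P[...,2]-.055)<.006)&(z['d']>0);m[:, :100]=0;m[:,240:]=0;m[:160]=0;m[240:]=0
n,l,st,ce=cv2.connectedComponentsWithStats(m.astype(np.uint8));i=1+np.argmax(st[1:,4])
pts=np.argwhere(l==i)[:,::-1]; W=onz(c,T,pts,.055)[:,:2]
r=cv2.minAreaRect((W*1000).astype(np.float32));print('rack',r,len(W))
print('cap,flange,driver,pen',onz(c,T,[[156,187]],.148),onz(c,T,[[166,196]],.058),onz(c,T,[[197,204]],.1),onz(c,T,[[127,180]],.118))
for n,u in(('side',[[165,217]]),): 
    cs,Ts=Tcam('side');print('side cap',onz(cs,Ts,u,.147))
# stage base
m=(abs(P[...,2]-.012)<.006)&(z['d']>0);m[:,:285]=0;m[:,385:]=0;m[:175]=0;m[270:]=0
n,l,st,ce=cv2.connectedComponentsWithStats(m.astype(np.uint8));i=1+np.argmax(st[1:,4])
W=onz(c,T,np.argwhere(l==i)[:,::-1],.012)[:,:2];print('stage',cv2.minAreaRect((W*1000).astype(np.float32)),len(W))
print('land',onz(c,T,[[341,216]],.085))
A=cv2.resize(z['p'][170:270,285:385,::-1],None,fx=4,fy=4,interpolation=3);B=cv2.resize(z['p'][150:250,100:240,::-1],None,fx=4,fy=4,interpolation=3)[:400,:390]
W=np.load('wrist0.npz')['p'][:,:,::-1];W=cv2.resize(W,(533,400))
cv2.imwrite('pics/a.png',cv2.resize(np.hstack([A,W]),(800,343)))
E
```

```text
rack ((550.2704467773438, 202.96298217773438), (221.081787109375, 70.33794403076172), 78.9014663696289) 2652
cap,flange,driver,pen [[0.55016694 0.20329433 0.148     ]] [[0.55087656 0.20520636 0.058     ]] [[0.53613462 0.12677352 0.1       ]] [[0.5619788 0.2743749 0.118    ]]
side cap [[0.54873587 0.20464971 0.147     ]]
stage ((555.3804321289062, -173.1149444580078), (149.98056030273438, 150.0635528564453), 87.31149291992188) 1997
land [[ 0.55657612 -0.1736673   0.085     ]]
```

View pics/a.png

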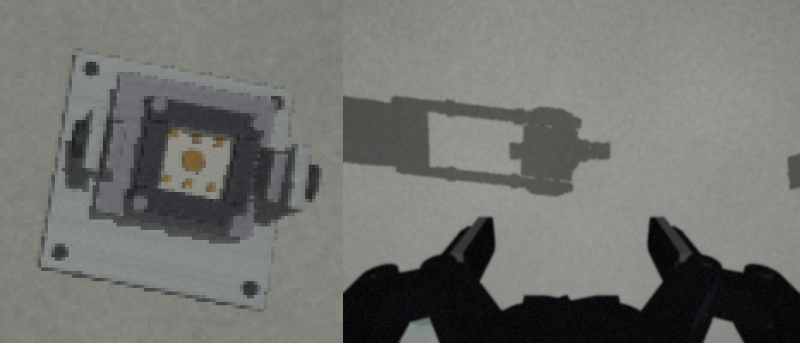

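Rack centre (550,203) mm, with the probe at its middle hole; stage centre (555,-173) mm, yaw about -2.7°. The wrist crop shows only table, since the camera isn't over the scene. The moves can't tilt the tool, so I'll pivot the probe in the grip against the rack hole. First I'll take a close look at the stage.

Emit:
arm_command(moves=[{"tx": -62,"ty": -61,"tz": 4,"roll": -5},{"tx": -124,"ty": -121,"tz": 8,"roll": -10},{"tx": -583,"ty": -571,"tz": 38,"roll": -15},{"tx": -583,"ty": -571,"tz": 38,"roll": -15},{"tx": -583,"ty": -571,"tz": 38,"roll": -15},{"tx": -583,"ty": -571,"tz": 38,"roll": -15},{"tx": -583,"ty": -571,"tz": 38,"roll": -15},{"tx": -583,"ty": -571,"tz": 38,"roll": -15},{"tx": -583,"ty": -571,"tz": 38,"roll": -15},{"tx": -583,"ty": -571,"tz": 38,"roll": -15},{"tx": -583,"ty": -571,"tz": 38,"roll": -15},{"tx": -583,"ty": -571,"tz": 38,"roll": -15}])

```text
schema error: expected keys grip, tx, ty, tz, roll
```

Emit:
arm_command(moves=[{"grip": 1,"tx": -62,"ty": -61,"tz": 4,"roll": -5},{"grip": 1,"tx": -124,"ty": -121,"tz": 8,"roll": -10},{"grip": 1,"tx": -583,"ty": -571,"tz": 38,"roll": -15},{"grip": 1,"tx": -583,"ty": -571,"tz": 38,"roll": -15},{"grip": 1,"tx": -583,"ty": -571,"tz": 38,"roll": -15},{"grip": 1,"tx": -583,"ty": -571,"tz": 38,"roll": -15},{"grip": 1,"tx": -583,"ty": -571,"tz": 38,"roll": -15},{"grip": 1,"tx": -583,"ty": -571,"tz": 38,"roll": -15},{"grip": 1,"tx": -583,"ty": -571,"tz": 38,"roll": -15},{"grip": 1,"tx": -583,"ty": -571,"tz": 38,"roll": -15},{"grip": 1,"tx": -583,"ty": -571,"tz": 38,"roll": -15},{"grip": 1,"tx": -583,"ty": -571,"tz": 38,"roll": -15}])

```text
clock: 1.65
ee_pos: [0.5261, -0.1157, 0.2041]
eef_rot: [3.141, 0.0, 3.095]
force: [1.0, 0.2, -0.7]
opening: 0.0854
grip_force: 0.0
```

Emit:
arm_command(moves=[{"grip": 1,"tx": -33,"ty": -56,"tz": 0,"roll": 0},{"grip": 1,"tx": -33,"ty": -56,"tz": 0,"roll": 0},{"grip": 1,"tx": -33,"ty": -56,"tz": 0,"roll": 0},{"grip": 1,"tx": -33,"ty": -56,"tz": 0,"roll": 0}])

```text
clock: 2.15
ee_pos: [0.5551, -0.1697, 0.2044]
eef_rot: [3.141, -0.001, 3.097]
force: [-0.1, 0.6, 1.0]
opening: 0.0854
grip_force: 0.0
```

Run:
```python
from h import *
s=bot.read_state();print(s['ee_pos'],s['eef_rot'],s['qd'].max())
p,d=bot.capture('wrist');np.savez('w1.npz',p=p,d=d,pos=s['ee_pos'],rot=s['eef_rot'])
c,T=Tcam('wrist',s);P=cloud(c,T,d)
v,u=np.mgrid[:384,:512]
print('land pix guess',np.linalg.inv(T)@[.5566,-.1737,.085,1])
cv2.imwrite('pics/w1.png',p[:,:,::-1])
def fit(P):
    for _ in range(6):
        q=P.mean(0);n=np.linalg.svd(P-q,full_matrices=0)[2][2];n*=np.sign(n[2]);r=(P-q)@n;P=P[abs(r)<max(.0015,1.5*r.std())]
    return q,n,len(P),r.std()
hsv=cv2.cvtColor(p,cv2.COLOR_RGB2HSV)
near=(np.linalg.norm(P[...,:2]-[.5566,-.1737],axis=2)<.045)&(d>0)
white=near&(hsv[...,1]<50)&(hsv[...,2]>130)&(abs(P[...,2]-.085)<.02)&(np.linalg.norm(P[...,:2]-[.5566,-.1737],axis=2)<.024)
frame=near&(hsv[...,2]<90)&(P[...,2]>.085)
for m in(white,frame):
    q,n,k,e=fit(P[m]);print(q,n,'tilt',np.arctan2(np.hypot(n[0],n[1]),n[2]),'dir',np.degrees(np.arctan2(n[1],n[0])),k,e)
```

```text
[ 0.55507226 -0.16972663  0.20436932] [ 3.14074296e+00 -8.23676708e-04  3.09674416e+00] 0.006837946276372754
land pix guess [-3.55809408e-03 -9.62111176e-04  2.63906420e-01  1.00000000e+00]<stdin>:10: RuntimeWarning: Mean of empty slice.
  ret = um.true_divide(
Traceback (most recent call last):
IndexError: index 2 is out of bounds for axis 0 with size 0
```

View pics/w1.png

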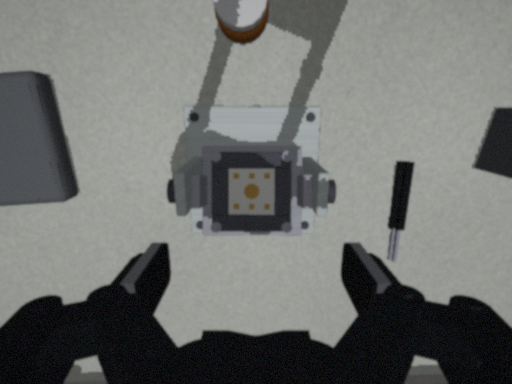

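The wrist view shows the land at (251,191), the plate at about 228–274 × 169–215, and the frame at about 211–292 × 152–232. Next I'll fit their planes from depth.

```bash
cat > fit.py <<'E'
from h import *
def fit(P):
    for _ in range(8):
        q=P.mean(0);n=np.linalg.svd(P-q,full_matrices=0)[2][2];n*=np.sign(n[2]);r=(P-q)@n;P=P[abs(r)<max(.001,2*r.std())]
    return q,n,len(P),r.std()
E
python3 - <<'E'
from fit import *
z=np.load('w1.npz');p,d=z['p'],z['d'];c,T=Tcam('wrist',dict(ee_pos=z['pos'],eef_rot=z['rot']))
P=cloud(c,T,d);hsv=cv2.cvtColor(p,cv2.COLOR_RGB2HSV)
print('d',d[191,251],d[180,245],d[160,250],P[191,251],P[160,250],hsv[180,245],hsv[191,251],hsv[160,250])
sh=d.shape;v,u=np.mgrid[:384,:512]
pl=(u>231)&(u<272)&(v>172)&(v<212)&(d>0)
fr=(u>213)&(u<290)&(v>154)&(v<230)&~((u>225)&(u<278)&(v>166)&(v<218))&(d>0)
for m in(pl,fr):
    q,n,k,e=fit(P[m]);print(q,n,'tilt',np.arctan2(np.hypot(n[0],n[1]),n[2]),'dir',np.degrees(np.arctan2(n[1],n[0])),m.sum(),k,e)
# land centroid
b=pl&(hsv[...,1]>90)
n_,l,st,ce=cv2.connectedComponentsWithStats(b.astype(np.uint8));i=1+np.argmax(st[1:,4]);print('land',ce[i],st[i])
print(onz(c,T,[ce[i]],.085))
for nm in('top','side'):
    y=np.load(nm+'0.npz');c2,T2=Tcam(nm);Q=cloud(c2,T2,y['d']);h=cv2.cvtColor(y['p'],cv2.COLOR_RGB2HSV)
    a=np.linalg.norm(Q[...,:2]-[.5566,-.1737],axis=2)<.03
    m=a&(h[...,1]>100)&(abs(Q[...,2]-.085)<.02)
    n_,l,st,ce=cv2.connectedComponentsWithStats(m.astype(np.uint8));i=1+np.argmax(st[1:,4]);print(nm,ce[i],st[i],onz(c2,T2,[ce[i]],.085))
E
```

```text
d 0.2645536 0.2662653 0.24645501 [ 0.55577042 -0.17407486  0.08408629] [ 0.52558169 -0.17328661  0.09405084] [ 38   9 109] [ 19 148  95] [90 20 38]
[ 0.55720847 -0.17355502  0.08283769] [-0.25014437  0.01668564  0.96806476] tilt 0.2534035350352472 dir 176.18379326445643 1556 1213 0.0005473833773647773
[ 0.55180832 -0.17356487  0.10090989] [-0.25075074  0.01364055  0.96795558] tilt 0.2538386920605558 dir 176.88624463596207 3038 2446 0.0004928934823377466
land [251.34868421 190.73684211] [245 184  14  14 152]
[[ 0.55527555 -0.17371981  0.085     ]]
top [340.63333333 216.36666667] [338 214   6   6  30] [[ 0.55569284 -0.17298343  0.085     ]]
side [300.8 150.2] [300 149   3   3   5] [[ 0.55399875 -0.17069769  0.085     ]]
```

Emit:
arm_command(moves=[{"grip": 1,"tx": 21,"ty": 373,"tz": 0,"roll": 0},{"grip": 0.1,"tx": 21,"ty": 373,"tz": 0,"roll": 0},{"grip": 0.1,"tx": 21,"ty": 373,"tz": 0,"roll": 0},{"grip": 0.1,"tx": 21,"ty": 373,"tz": 0,"roll": 0},{"grip": 0.1,"tx": 21,"ty": 373,"tz": 0,"roll": 0},{"grip": 0.1,"tx": 21,"ty": 373,"tz": 0,"roll": 0},{"grip": 0.1,"tx": 21,"ty": 373,"tz": 0,"roll": 0},{"grip": 0.1,"tx": 21,"ty": 373,"tz": 0,"roll": 0},{"grip": 0.1,"tx": 21,"ty": 373,"tz": 0,"roll": 0},{"grip": 0.1,"tx": 21,"ty": 373,"tz": 0,"roll": 0}])

```text
clock: 3.45
ee_pos: [0.5521, 0.2011, 0.2046]
eef_rot: [-3.141, 0.0, 3.094]
force: [0.2, -0.3, 0.1]
opening: 0.0469
grip_force: 0.0
```

Run:
```python
from fit import *
s=bot.read_state();print(s['ee_pos'],s['eef_rot'],s['opening'],s['force'])
p,d=bot.capture('wrist');cv2.imwrite('pics/w2.png',p[:,:,::-1])
c,T=Tcam('wrist',s);P=cloud(c,T,d)
m=(abs(P[...,2]-.147)<.006)&(np.linalg.norm(P[...,:2]-[.5505,.2035],axis=2)<.02)&(d>0)
n_,l,st,ce=cv2.connectedComponentsWithStats(m.astype(np.uint8));i=1+np.argmax(st[1:,4]);print('cap',ce[i],st[i],onz(c,T,[ce[i]],.148))
```

```text
[0.55214435 0.20113918 0.20456398] [-3.14149247e+00  1.16895009e-04  3.09378992e+00] 0.046876600242007085 [ 0.16705258 -0.29429069  0.10909311]
cap [259.33939394 210.4       ] [250 200  20  22 330] [[0.54897287 0.20374506 0.148     ]]
```

View pics/w2.png

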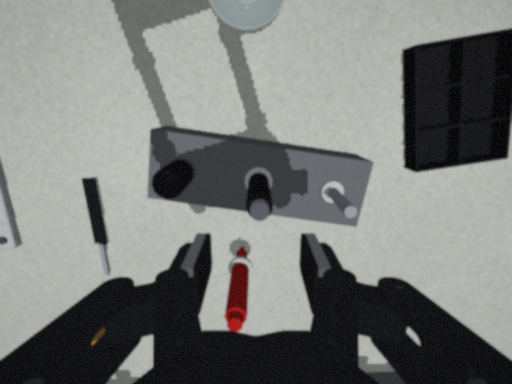

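The wrist view shows the probe cap at (259,210) between the fingers' lines. The driver (173,178), the pen (335,195) and the red tool (238,290) are all clear. Descend and grip lightly.

Emit:
arm_command(moves=[{"grip": 0.1,"tx": 3,"ty": 2,"tz": 30,"roll": 0},{"grip": 0.1,"tx": 3,"ty": 2,"tz": 65,"roll": 0},{"grip": 0.1,"tx": 3,"ty": 2,"tz": 100,"roll": 0},{"grip": 0.1,"tx": 3,"ty": 2,"tz": 100,"roll": 0},{"grip": 0.1,"tx": 3,"ty": 2,"tz": 100,"roll": 0},{"grip": -1,"tx": 3,"ty": 2,"tz": 100,"roll": 0},{"grip": -1,"tx": 3,"ty": 2,"tz": 100,"roll": 0},{"grip": -1,"tx": 3,"ty": 2,"tz": 100,"roll": 0},{"grip": -1,"tx": 3,"ty": 2,"tz": 100,"roll": 0},{"grip": -1,"tx": 3,"ty": 2,"tz": 100,"roll": 0}], grip_force=20)

```text
clock: 4.75
ee_pos: [0.5503, 0.2047, 0.106]
eef_rot: [3.141, 0.003, 3.096]
force: [-0.4, -1.1, 6.3]
opening: 0.0193
grip_force: 23.0
```

Emit:
arm_command(moves=[{"grip": -1,"tx": 0,"ty": 0,"tz": -12,"roll": 0},{"grip": -1,"tx": 0,"ty": 0,"tz": -24,"roll": 0},{"grip": -1,"tx": 0,"ty": 0,"tz": -36,"roll": 0},{"grip": -1,"tx": 0,"ty": 0,"tz": -36,"roll": 0}])

```text
clock: 5.25
ee_pos: [0.5498, 0.2048, 0.1418]
eef_rot: [3.141, 0.002, 3.096]
force: [1.0, -0.1, -1.4]
opening: 0.0193
grip_force: 22.5
```

Run:
```python
from fit import *
s=bot.read_state();print(s['ee_pos'],s['eef_rot'],s['opening'],s['force'],s['grip_force'])
p,d=bot.capture('side');np.savez('s3.npz',p=p,d=d)
cv2.imwrite('pics/s3.png',cv2.resize(p[150:330,80:260,::-1],None,fx=3,fy=3,interpolation=3))
c,T=Tcam('side')
g=np.array([.5497,.2040,0])
for z in (.055,.091,.1,.137,.169,.219):
    q=np.linalg.inv(T)@np.r_[g[:2],z,1];print(z,(q[0]/q[2]*c['fx']+c['cx']-80)*3,(q[1]/q[2]*c['fy']+c['cy']-150)*3)
```

```text
[0.54984927 0.20479101 0.14184959] [3.14069957e+00 2.42350757e-03 3.09564364e+00] 0.01927083611281786 [ 0.95764631 -0.13383368 -1.43903394] 22.45957911014557
0.055 274.4212592208678 319.37517078999576
0.091 267.1961868564706 275.21561243676615
0.1 265.3035122857332 263.6476074487457
0.137 257.1264471870917 213.6694805636813
0.169 249.49459371071765 167.02368077986858
0.219 236.379804072406 86.86623887282482
```

View pics/s3.png

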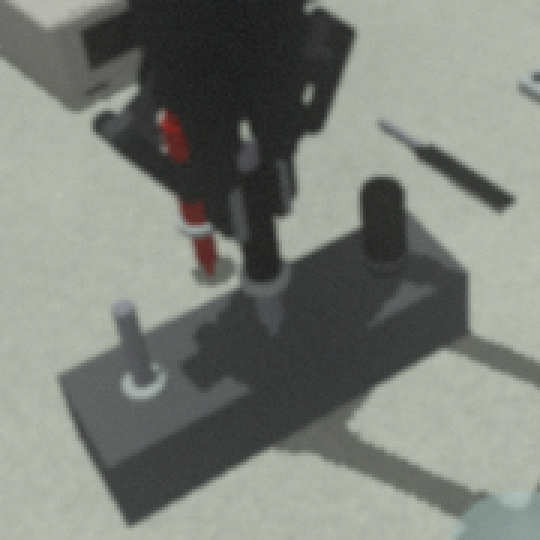

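The probe is lifted 36 mm, with its flange at (265,275) and the tip still about 9 mm deep in the hole. Now I'll pivot it by pulling sideways (tool +x).

Emit:
arm_command(moves=[{"grip": -1,"tx": 4,"ty": 0,"tz": 0,"roll": 0},{"grip": -1,"tx": 7,"ty": 0,"tz": 0,"roll": 0},{"grip": -1,"tx": 10,"ty": 0,"tz": 0,"roll": 0},{"grip": -1,"tx": 13,"ty": 0,"tz": 0,"roll": 0},{"grip": -1,"tx": 15,"ty": 0,"tz": 0.5,"roll": 0}])

```text
clock: 5.92
ee_pos: [0.5344, 0.205, 0.1401]
eef_rot: [-3.141, 0.001, 3.096]
force: [3.0, -1.6, 0.2]
opening: 0.0197
grip_force: 22.5
```

Only 3 N of force, so it appears to be pivoting. Continuing.

Emit:
arm_command(moves=[{"grip": -1,"tx": 3,"ty": 0,"tz": 0.5,"roll": 0},{"grip": -1,"tx": 6,"ty": 0,"tz": 0.8,"roll": 0},{"grip": -1,"tx": 9,"ty": 0,"tz": 1.2,"roll": 0},{"grip": -1,"tx": 12,"ty": 0,"tz": 1.6,"roll": 0},{"grip": -1,"tx": 15,"ty": 0,"tz": 2,"roll": 0},{"grip": -1,"tx": 15,"ty": 0,"tz": 2,"roll": 0}])

```text
clock: 6.68
ee_pos: [0.5187, 0.2059, 0.1378]
eef_rot: [-3.142, -0.001, 3.096]
force: [2.7, -1.2, 0.1]
opening: 0.0189
grip_force: 22.9
```

Run:
```python
from fit import *
s=bot.read_state();print(s['ee_pos'],s['eef_rot'],s['opening'],s['force'],s['grip_force'])
p,d=bot.capture('side');np.savez('s4.npz',p=p,d=d)
cv2.imwrite('pics/s4.png',cv2.resize(p[150:330,80:260,::-1],None,fx=3,fy=3,interpolation=3))
```

```text
[0.51870977 0.20592513 0.13781305] [-3.14158295e+00 -6.10801365e-04  3.09572045e+00] 0.01893663615174367 [ 2.69155761 -1.23636123  0.14284046] 22.906503975391388
```

View pics/s4.png

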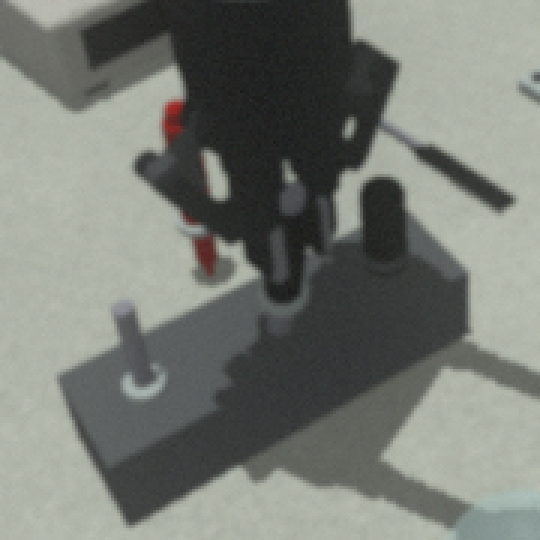

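The probe has pivoted, leaning towards the robot with its cap at (292,198) and flange at (285,297). I'll pull it out along its axis and measure the tilt with the wrist camera.

Emit:
arm_command(moves=[{"grip": -1,"tx": 2,"ty": 0,"tz": -10,"roll": 0},{"grip": -1,"tx": 6,"ty": 0,"tz": -30,"roll": 0},{"grip": -1,"tx": 8,"ty": 0,"tz": -60,"roll": 0},{"grip": -1,"tx": 8,"ty": 0,"tz": -90,"roll": 0},{"grip": -1,"tx": 8,"ty": 0,"tz": -100,"roll": 0},{"grip": -1,"tx": 8,"ty": 0,"tz": -100,"roll": 0},{"grip": -1,"tx": 8,"ty": 0,"tz": -100,"roll": 0}])

```text
clock: 7.6
ee_pos: [0.5101, 0.2061, 0.2365]
eef_rot: [-3.141, -0.003, 3.096]
force: [0.2, -1.2, -1.5]
opening: 0.0193
grip_force: 22.6
```

Run:
```python
from fit import *
s=bot.read_state();print(s['ee_pos'],s['eef_rot'],s['opening'],s['force'],s['grip_force'])
I=[]
for n in('wrist','side'):
    p,d=bot.capture(n);np.savez(n+'5.npz',p=p,d=d,pos=s['ee_pos'],rot=s['eef_rot']);I.append(p[:,:,::-1])
c,T=Tcam('side')
q=np.linalg.inv(T)@np.r_[s['ee_pos']-[0,0,.03],1];u,v=int(q[0]/q[2]*c['fx']+c['cx']),int(q[1]/q[2]*c['fy']+c['cy']);print(u,v)
u0,v0=max(0,u-65),max(0,v-65)
A=cv2.resize(I[0][150:384,190:330],None,fx=2.56,fy=2.56,interpolation=3)[:600,:];A=A[:598]
B=cv2.resize(I[1][v0:v0+150,u0:u0+110],None,fx=4,fy=4,interpolation=3)[:598]
h=min(len(A),len(B));print(u0,v0,A.shape,B.shape);cv2.imwrite('pics/m5.png',np.hstack([A[:h],B[:h]])[:, :800])
```

```text
[0.51005971 0.20611852 0.23648675] [-3.14098863 -0.00330752  3.09556227] 0.019325019082532757 [ 0.17432269 -1.24189897 -1.49276442] 22.61281907558441
177 199
112 134 (598, 358, 3) (598, 440, 3)
```

View pics/m5.png

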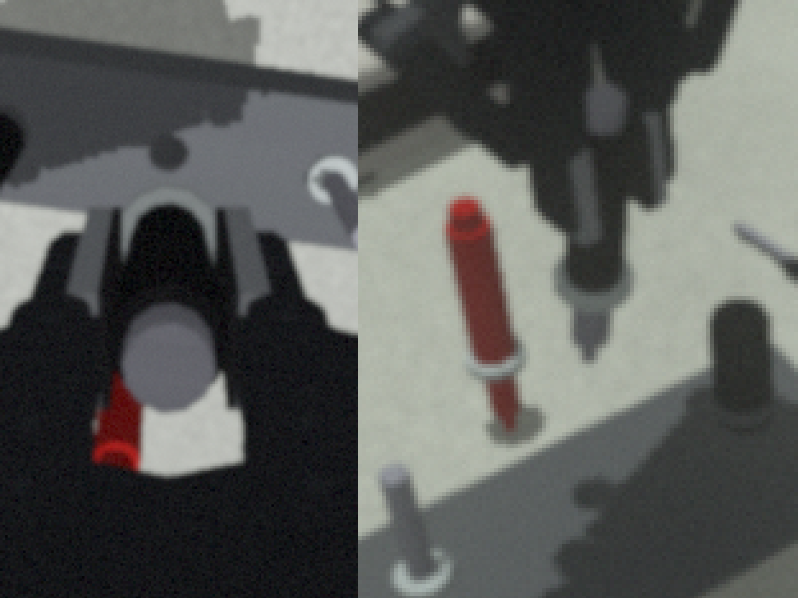

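In the wrist crop the cap disc is at (168,357), i.e. image (255.6,289.5), with the flange arc behind it and the tip hidden. In the side crop the tip is at (588,357), i.e. image (169.5,223.2). I'll get the axis from depth.

```bash
cat > tilt.py <<'E'
from fit import *
def analyse(tag):
    z=np.load(f'wrist{tag}.npz');p,d=z['p'],z['d'];c=bot.calibration('wrist');T=np.array(c['T_tool_cam'])
    P=cloud(c,T,d);v,u=np.mgrid[:384,:512];g=cv2.cvtColor(p,cv2.COLOR_RGB2GRAY)
    m=(np.hypot(u-255.6,v-289.5)<40)&(d>0)&(d<.14)&(g>60)
    n_,l,st,ce=cv2.connectedComponentsWithStats(m.astype(np.uint8));i=1+np.argmax(st[1:,4])
    q=P[l==i];print('cap px',ce[i],st[i],'depth',np.percentile(d[l==i],[2,50,98]))
    k=l==i;dm=np.median(d[k]);
    qq,n,N,e=fit(P[k&(abs(d-dm)<.004)]);n=-n;print('cap face centre',qq,'n',n,'tilt',np.arctan2(n[0],-n[2]),'lat',np.arctan2(n[1],-n[2]),N,e)
    # flange: bright pixels beyond cap
    f=(g>70)&(abs(u-255.6)<22)&(v>218)&(v<255)&(d>.14)&(d<.24)
    F=P[f];print('flange',f.sum(),F.min(0),F.max(0),np.median(F,0))
    # barrel top-line points (closest ridge): column central
    R=[]
    for r in range(232,268):
        a=P[r,253:259];R.append(np.median(a,0))
    R=np.array(R);b=R[(R[:,2]>-.03)&(R[:,2]<.04)]
    pf=np.polyfit(b[:,2],b[:,0],1) if len(b)>3 else None;print('barrel ridge dx/dz',pf,len(b),R[::6].round(4).tolist())
    return P,d,g
if __name__=='__main__':
    import sys;analyse(sys.argv[1])
    z=np.load(f'side{sys.argv[1]}.npz');c,T=Tcam('side');P=cloud(c,T,z['d'])
    for uv in [(169,220),(169,221),(169,218),(169,215)]:
        print(uv,P[uv[1],uv[0]].round(4))
    print(z['pos'],z['rot'])
E
python3 tilt.py 5
```

```text
cap px [256.35501567 290.78291536] [ 237  269   49   48 1276] depth [0.10742682 0.10888094 0.12443898]
cap face centre [ 5.52512519e-03  7.31822523e-05 -4.03568096e-02] n [ 0.24418162  0.01406022 -0.96962758] tilt 0.24670056731535187 lat 0.014499619441677297 924 0.0004993527999313657
flange 406 [-0.0198069  -0.01203621  0.00340176] [0.01066649 0.01173376 0.05226068] [-0.0066441   0.00013901  0.04580109]
barrel ridge dx/dz [-0.23202373  0.00504915] 36 [[-0.0037, -0.0002, 0.0356], [0.0012, -0.0001, 0.0165], [0.0049, -0.0001, 0.0015], [0.0078, -0.0001, -0.0106], [0.0106, -0.0001, -0.0214], [0.0117, -0.0001, -0.0283]]
(169, 220) [0.5302 0.2107 0.1572]
(169, 221) [0.5304 0.2108 0.155 ]
(169, 218) [0.5289 0.211  0.1623]
(169, 215) [0.5273 0.2113 0.1695]
[0.51005971 0.20611852 0.23648675] [-3.14098863 -0.00330752  3.09556227]
```

Probe tilt is about 0.247 and the land's is 0.2536, so they agree to within 0.4° and lateral error is about zero. I'll firm up the grip and carry it to 60 mm above the land along the normal.

Emit:
arm_command(moves=[{"grip": -1,"tx": 0,"ty": 0,"tz": 0,"roll": 0},{"grip": -1,"tx": 0,"ty": 0,"tz": 0,"roll": 0},{"grip": -1,"tx": -2,"ty": -40,"tz": 0,"roll": 0},{"grip": -1,"tx": -5,"ty": -85,"tz": 0,"roll": 0},{"grip": -1,"tx": -8,"ty": -135,"tz": 0,"roll": 0},{"grip": -1,"tx": -11,"ty": -185,"tz": 0,"roll": 0},{"grip": -1,"tx": -14,"ty": -235,"tz": 0,"roll": 0},{"grip": -1,"tx": -17,"ty": -285,"tz": 0,"roll": 0},{"grip": -1,"tx": -19,"ty": -330,"tz": 0,"roll": 0},{"grip": -1,"tx": -20,"ty": -365,"tz": 0,"roll": 0},{"grip": -1,"tx": -20,"ty": -377,"tz": 0,"roll": 0},{"grip": -1,"tx": -20,"ty": -377,"tz": 0,"roll": 0}], grip_force=60)

```text
clock: 9.2
ee_pos: [0.5137, -0.1713, 0.2377]
eef_rot: [3.141, -0.0, 3.094]
force: [0.3, 0.6, -0.3]
opening: 0.0183
grip_force: 58.9
```

```bash
python3 - <<'E'
from fit import *
s=bot.read_state();print(s['force'],s['grip_force'],s['qd'].max())
I={}
for n in('wrist','side','top'):
    p,d=bot.capture(n);np.savez(n+'6.npz',p=p,d=d,pos=s['ee_pos'],rot=s['eef_rot']);I[n]=p[:,:,::-1]
A=cv2.resize(I['side'][90:190,255:355],None,fx=4,fy=4,interpolation=3);B=cv2.resize(I['top'][170:270,285:385],None,fx=4,fy=4,interpolation=3)
cv2.imwrite('pics/m6.png',np.hstack([A,B]))
E
python3 tilt.py 6 | grep -v '^('
```

```text
[ 0.26482162  0.59321872 -0.32504614] 58.87218475341797 0.028827644031197513
cap px [255.28697749 291.79903537] [ 227  269   58   49 1244] depth [0.10746648 0.10894272 0.12504691]
cap face centre [ 5.51714045e-03 -8.28872097e-05 -4.02519028e-02] n [ 0.24228848  0.01017513 -0.9701509 ] tilt 0.24473684744251217 lat 0.010487807743479249 902 0.00046902341286188053
flange 338 [-0.01766448 -0.01206814  0.00396082] [0.01106477 0.0116253  0.05210458] [-0.00637714 -0.00052927  0.04627821]
barrel ridge dx/dz [-0.2325132   0.00506758] 36 [[-0.0034, -0.0002, 0.035], [0.0009, -0.0001, 0.0171], [0.005, -0.0001, 0.0014], [0.008, -0.0001, -0.011], [0.0105, -0.0001, -0.0213], [0.0116, -0.0001, -0.0281]]
[ 0.51371912 -0.17128238  0.23772062] [ 3.14057867e+00 -3.24757418e-04  3.09434953e+00]
```

View pics/m6.png

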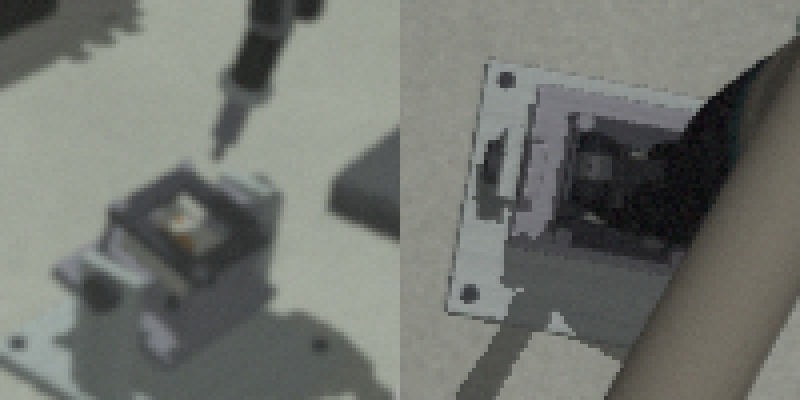

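The side view shows the tip at (217,158) in the crop, i.e. image (309.3,129.5), above the window, with the land near (183,232). I'll compare predicted and observed pixels in the side view to check the lateral offset.

Run:
```python
from fit import *
c,T=Tcam('side');Ti=np.linalg.inv(T)
def proj(X):
    q=Ti@np.r_[X,1];return np.array([q[0]/q[2]*c['fx']+c['cx'],q[1]/q[2]*c['fy']+c['cy']])
y=np.load('side0.npz');h=cv2.cvtColor(y['p'],cv2.COLOR_RGB2HSV)
print(h[143:158,293:309,1]);
land=np.array([.5553,-.1736,.085]);print('land pred px',proj(land), 'jac x,y', proj(land+[.01,0,0])-proj(land),proj(land+[0,.01,0])-proj(land))
z=np.load('side6.npz');g=cv2.cvtColor(z['p'],cv2.COLOR_RGB2GRAY)
R=Ro.from_euler('xyz',z['rot']).as_matrix();tip=z['pos']+R@[-.0282,0,.0934];tip2=z['pos']+R@[-.0262,0,.0934]
for t in(tip,tip2):
  print('tip world',t,proj(t), 'at z=10:',proj(t+.010*np.array([-.2445,.011,.9697])))
print(g[112:134,300:320])
P=cloud(c,T,z['d']);print(P[120:131,309].round(4))
```

```text
[[  8  13   5  11  16  22  33  28  18  19  18  19  18   8  17   9]
 [  8  11  13  13  21  35  63  49  25  17  14  17  13   8  14  12]
 [ 10  11  21  28  20  25  47  46  25  17  13  15   9   6   7  14]
 [ 10  16  46  51  26  20  22  22  20  16  16  16  15   5   6  14]
 [ 11  20  51  60  32  20  25  30  22  19  16  13  16  11  10   9]
 [ 15  11   7  26  26  38  56  62  50  28  20  11  16  12  10   8]
 [ 18  14  11  10  25  66  97 112  99  63  27  19  16  13  11  15]
 [ 12  15  18  12   0  45  96 124 128  97  50  19  12  13  10  13]
 [ 14  16  15   8  14   7  48  96 123 103  52  25  16  15  16  13]
 [ 12   8  16  15  22  12   7  33  68  69  33  19  16   8  14  14]
 [ 11   9  13  20  12  18  15   8   8  13  15  13  15  10  13   4]
 [ 12   4  16   9   4   8  15  18   4  11  13   6   3  16  21  15]
 [ 14  18   7  13   9  18  13   8  23  18   7  15  18  17  14  15]
 [ 14  17  15  10  19   9  21  20  15  13  14  13  13  13  19  21]
 [ 16  19  17  15  13  15  13   5   9  18  16  14  13  14  14  11]]
land pred px [301.07362399 149.45262184] jac x,y [-3.66758756 -1.69198041] [-2.61290664  1.817
[... 1701 characters left out ...]
60 155 141 116 104 123 148 159 159 160 159 159 160
  159 158]
 [137 134 140 152 158 159 157 151 137 133 145 156 160 160 159 161 158 162
  161 162]
 [117 120 128 140 156 161 160 157 154 153 159 160 158 159 161 158 158 163
  161 161]
 [ 92 100 106 124 145 158 157 158 156 159 156 161 160 159 160 160 159 158
  157 156]
 [ 75  79  82  93 123 144 155 159 157 149 144 147 153 157 158 159 160 153
  144 140]]
[[ 0.6998 -0.4369 -0.0015]
 [ 0.5397 -0.1637  0.1662]
 [ 0.5394 -0.164   0.1639]
 [ 0.5396 -0.1647  0.1612]
 [ 0.5392 -0.1646  0.1591]
 [ 0.5391 -0.1651  0.1565]
 [ 0.5414 -0.1696  0.1514]
 [ 0.5405 -0.1686  0.1498]
 [ 0.5405 -0.1692  0.1472]
 [ 0.5393 -0.1677  0.1459]
 [ 0.5388 -0.1675  0.1438]]
```

The side-view residuals of tip and land agree to about 0.1 px with the wrist-based offset. Approaching to 27 mm and then 5 mm above the land, along its normal.

Emit:
arm_command(moves=[{"grip": -1,"tx": -3,"ty": 0,"tz": 12,"roll": 0},{"grip": -1,"tx": -5.5,"ty": -0.4,"tz": 25,"roll": 0},{"grip": -1,"tx": -6.7,"ty": -0.4,"tz": 33,"roll": 0},{"grip": -1,"tx": -6.7,"ty": -0.4,"tz": 33,"roll": 0},{"grip": -1,"tx": -8,"ty": -0.4,"tz": 38,"roll": 0},{"grip": -1,"tx": -9.3,"ty": -0.4,"tz": 43,"roll": 0},{"grip": -1,"tx": -10.6,"ty": -0.4,"tz": 48,"roll": 0},{"grip": -1,"tx": -12.2,"ty": -0.4,"tz": 54.3,"roll": 0},{"grip": -1,"tx": -12.2,"ty": -0.4,"tz": 54.3,"roll": 0},{"grip": -1,"tx": -12.2,"ty": -0.4,"tz": 54.3,"roll": 0}])

```text
clock: 10.6
ee_pos: [0.5261, -0.1722, 0.1836]
eef_rot: [3.142, 0.0, 3.096]
force: [-0.2, -1.2, -1.2]
opening: 0.0188
grip_force: 58.9
```

```bash
cat > st.py <<'E'
from fit import *
import sys
F=[];X=[];E=[]
for i in range(6):
    s=bot.read_state();F.append(s['force']);X.append(s['ee_pos']);E.append(s['eef_rot']%(2*np.pi));p,d=bot.capture('side')
np.savez('side%s.npz'%sys.argv[1],p=p,d=d)
F=np.mean(F,0);x=np.mean(X,0);e=np.mean(E,0);n=np.array([-.2505,.0137,.9680])
tip=x+Ro.from_euler('xyz',e).as_matrix()@[-.0282,-.0003,.0934];D=tip-[.5553,-.1736,.085]
print('F',F.round(2),'Fn',(F@n).round(2),'tcp',x.round(4),'rot',e.round(4),'h',(D@n).round(4),'lat',(D-n*(D@n)).round(4),'clock',s['clock'],s['grip_force'],s['opening'])
E
python3 st.py 7
python3 - <<'E'
import numpy as np,cv2
p=np.load('side7.npz')['p'];cv2.imwrite('pics/s7.png',cv2.resize(p[110:180,265:345,::-1],None,fx=7,fy=7,interpolation=3))
E
```

```text
F [-0.37 -0.34 -1.18] Fn -1.06 tcp [ 0.5261 -0.1723  0.1838] rot [3.1416e+00 4.0000e-04 3.0956e+00] h 0.0055 lat [ 0.0004 -0.0003  0.0001] clock 10.85 58.87241721153259 0.01865156511321929
```

View pics/s7.png

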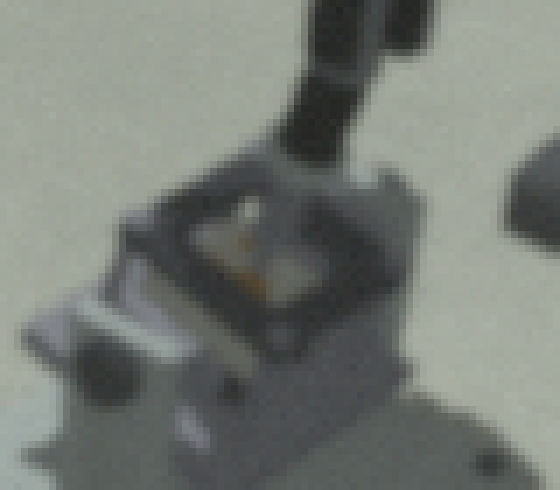

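The side crop shows the tip in the window at about (258,250), just above the brass land at (255,285), clear of the bars. The free-air force along the normal is -1.06 N. Now a slow press.

Emit:
arm_command(moves=[{"grip": -1,"tx": -0.5,"ty": 0.2,"tz": 2,"roll": 0},{"grip": -1,"tx": -1,"ty": 0.3,"tz": 4,"roll": 0},{"grip": -1,"tx": -1.5,"ty": 0.3,"tz": 6,"roll": 0},{"grip": -1,"tx": -2,"ty": 0.3,"tz": 8,"roll": 0},{"grip": -1,"tx": -2,"ty": 0.3,"tz": 8,"roll": 0}])

```text
clock: 11.52
ee_pos: [0.528, -0.172, 0.1757]
eef_rot: [3.141, -0.0, 3.096]
force: [-0.4, -0.1, 0.9]
opening: 0.0188
grip_force: 58.9
```

```bash
python3 st.py 8
```

```text
F [-0.76  0.25  0.97] Fn 1.14 tcp [ 0.528  -0.172   0.1757] rot [3.1415 2.0944 3.0956] h 0.1468 lat [ 0.0762 -0.0037  0.0198] clock 11.775 58.88305842876434 0.018929901038594456
```

Emit:
arm_command(moves=[{"grip": -1,"tx": -0.3,"ty": 0,"tz": 1.3,"roll": 0},{"grip": -1,"tx": -0.6,"ty": 0,"tz": 2.5,"roll": 0},{"grip": -1,"tx": -1,"ty": 0,"tz": 3.7,"roll": 0},{"grip": -1,"tx": -1,"ty": 0,"tz": 3.7,"roll": 0},{"grip": -1,"tx": -1,"ty": 0,"tz": 3.7,"roll": 0}])

```text
clock: 12.45
ee_pos: [0.529, -0.172, 0.172]
eef_rot: [3.141, -0.0, 3.096]
force: [-1.2, 0.5, 2.7]
opening: 0.0186
grip_force: 58.9
```

```bash
sed -i "s/s\['eef_rot'\]%(2\*np.pi)/np.r_[s['eef_rot'][0]%(2*np.pi),s['eef_rot'][1:]]/" st.py; python3 st.py 9
python3 - <<'E'
from fit import *
s=bot.read_state();p,d=bot.capture('wrist');np.savez('wrist9.npz',p=p,d=d,pos=s['ee_pos'],rot=s['eef_rot'])
import tilt;tilt.analyse('9')
p=np.load('side9.npz')['p'];A=cv2.resize(p[110:180,265:345,::-1],None,fx=5,fy=5,interpolation=3)
B=cv2.resize(np.load('wrist9.npz')['p'][150:384,190:330,::-1],(210,350));cv2.imwrite('pics/s9.png',np.hstack([A,B]))
E
```

```text
F [-1.25  0.4   2.63] Fn 2.87 tcp [ 0.529  -0.172   0.1719] rot [3.1415 0.     3.0956] h -0.0067 lat [0.0002 0.0001 0.    ] clock 12.7 58.89063477516174 0.018773321239575275
cap px [255.26175549 291.63166144] [ 227  269   58   49 1276] depth [0.1075503  0.10892496 0.12529811]
cap face centre [ 5.54311135e-03 -1.88768972e-05 -4.02636257e-02] n [ 0.24697099 -0.00486422 -0.96901067] tilt 0.24955617953269152 lat -0.005019737190218387 934 0.0004885928428546487
flange 351 [-0.01809955 -0.01206664  0.00451216] [0.0108204  0.01164823 0.05212113] [-0.00633541 -0.00052795  0.04618725]
barrel ridge dx/dz [-0.22995258  0.00508656] 36 [[-0.0036, -0.0002, 0.0354], [0.0012, -0.0001, 0.0165], [0.0049, -0.0001, 0.0016], [0.0077, -0.0001, -0.0104], [0.0106, -0.0001, -0.0213], [0.0116, -0.0001, -0.0283]]
```

View pics/s9.png

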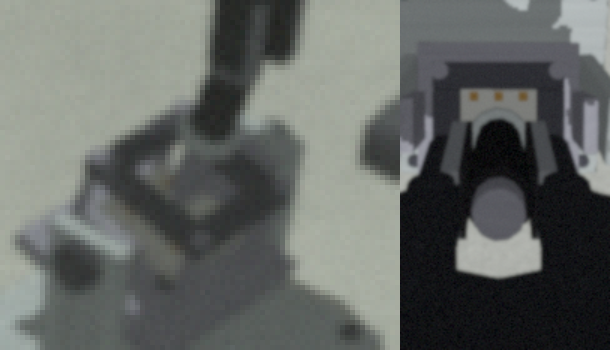

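The press is about 3.9 N with the tilt steady at 0.25, and the probe is centred: in the wrist crop the flange at (498,130) lines up with the middle small land at (498,97). Nothing touches the frame, so I'm handing in.

```bash
python3 -c "
from workcell import bot
print(bot.job_done())"
```

```text
the job is handed in; nothing more can be done
None
```

I handed the job in with the probe still gripped and pressed on the round brass land at about 3.9 N. By measurement it was square to the face within about half a degree and centred within about 1 mm. I saw no contact with the frame, and it took about 13 s; no verdict was returned.

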